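# Hold a cleaned grinding ball, in its lift-out tray, in front of the inspection microscope

### The arm

A 6-joint arm with a two-finger parallel gripper is mounted at the origin on the work surface. World frame = base frame: x ahead of the robot, y to its left, z up, the work surface at z = 0. Lengths are in m, angles in rad, forces in N, time in s.
With the tool pointing down it reaches from about 0.375 to 0.75 m from the base axis. Payload 9 kg.
Tool frame: the origin (TCP) lies between the finger pads, 19 mm behind the fingertips; this is the grasp point; z points along the fingers, y is the line along which they close (so a half turn about z gives the same grasp; the last joint's range is limited). The gripper opens to 85 mm and grips with 20 to 120 N. Pads are 22 mm wide; open, the fingers measure 114 mm over their backs; the gripper's body (76 mm by 85 mm) begins 54 mm behind the grasp point. The pads swing forward as they close: fully open they stand 13 mm farther back than shut.
Start: joints at [1.12, 0.104, 0.097, 1.564, 0, 1.353], TCP at [0.138, 0.584, 0.25] pointing down, gripper open.
Joint ranges: [-2.99, 2.99], [-0.84, 1.86], [-1.1, 1.16], [-1.84, 2.11], [-1.51, 1.56], [-3.14, 3.14]. Speed limits (rad/s): [2.22, 2.22, 2.57, 3.14, 3.14, 3.14].

### API

Orientations are given as a 3x3 rotation matrix whose columns are the frame's x, y, z axes.
In Python, from cell import * gives the robot as it stands. The module is installed in compiled form; this text tells all that it offers.
- The arm moves only by the tool arm_command, never from a script. Its argument "increments" is a list of rows, each a list of 7 numbers: the shift along the tool's x, y, z scaled (see below), then the turn, a rotation vector about the tool's x, y, z scaled (see below), then the closure, from 0 (fully open) to 1 (shut). In form: [[x, y, z, ax, ay, az, fingers], ...]. A call has 1 to 12 rows; each row shifts and turns the commanded pose from where the row before left it, along the tool's axes as they then stand; what a row does not reach is not made up. The controller multiplies each number of a shift by 0.03 m and each number of a turn by 0.12 rad. A row lasts 1/10 s, in which the tool goes at most 50 mm and 8.59 degrees, less where a joint would pass 70% of its speed; a pose out of reach is approached as far as the arm can. A call with a number of a shift or a turn outside -1 to 1 is refused whole. A call with a gripper value outside its range is refused whole. The fingers move at their own pace and stop on an object; "newtons" is the grip in N (left out, the last holds). Time passes only in rows, so rows that do not move let the fingers close. It gives the time, the measured TCP pose, the force, the opening and the grip force at its end, in the units of the state.
- get_obs(): the state, without advancing time (a new reading comes with each control period).
- read_camera(name): name is "scene" or "top" or "wrist"; returns (picture, depth): 400x640x3 uint8, red, green, blue; 400x640 float32, m along the optical axis (not along the pixel's ray), 0 where there is no reading.
- camera_info(name): a dict with "K" (3x3 intrinsics, pixels), "rvec" (rotation vector, rad) and "tvec" (3), from world to camera coordinates, as OpenCV has them. Camera axes: x right, y down, z forward; pixel columns grow to the right and rows downward; lengths in m; the calibration is good to about 2 mm. The wrist camera is an equidistant fisheye: a pixel r from the principal point sees the ray r / f radians off the axis. A picture is of the moment at which its call begins: read the wrist's pose just before it. camera_info takes no time and is no camera call; for the wrist camera it gives the pose at the moment of the call.
- hand_in(): hands the job in; it is judged then, once.
The state is a dict: "time": time; "joint_positions": joint angles; "joint_vel": joint speeds; "effort": joint torques, N m; "ee_pos": TCP position; "eef_rot": TCP orientation; "force": force on the tool from outside, world axes, zero at the start; "torque": the same for the moment, N m; "width": finger opening in m; "gripper_force": force on a finger pad.
Only numpy, scipy, OpenCV 4.12 (cv2) and the standard library are available. Lean on these libraries where they do the work, as an engineer would, in place of code of your own. Each camera call takes 0.05 s, during which the arm holds its last target. There are 200 camera calls.

### The job

The cleaned grinding ball has to be checked for chips. Slide the tray that carries it straight up out of its slots in the two-bay stand by the top edge of its back plate, carry it level so that the ball stays in its pocket and is not touched, and bring it to the microscope with the tray's open front facing the lens. Finish while still holding the tray in the air, level and still, with the ball centred in front of the lens about 60 mm from the glass; leave the microscope, the empty tray and the other things on the bench as they are.

Things in the scene. Friction and masses are not known exactly. Their poses are not given: they have to be found in the camera images.
- dock: aluminium two-bay slotted stand, fixed. Origin: its centre, on the bench. Base plate 10 mm thick, x -38 to 98, 310 mm along y. Bays at y -75 and +75 mm: in each, two posts (tops 90 mm up) with facing grooves 12 mm wide, open at the top, take a tray's side edges with 2 mm play; the tray stands on the base plate, its origin at stand x 0, axes parallel. It leaves the grooves after rising 80 mm
- tray: white plastic L-shaped tray with the ball, in either bay, about 170 g. Origin: underside, below the back plate's middle; +x the way the shelf sticks out (open front), y along the plate, z up. Back plate 8 mm thick (x -4 to 4), 120 wide, 125 high. Shelf 6 mm thick at its foot, 94 wide, to x 85; on it at x 46 a round pocket 30 mm across with a rim only 4 mm high: the ball has 6 mm of play
- tray_grip (a point): point in the middle of the tray's back plate, 103 mm above the tray's underside (22 mm below the plate's top edge), tray axes; with the fingers closing along tray x from above, a good place for the TCP
- tray_pocket (a point): where the ball's centre is when it lies in the middle of its pocket: tray x +46, y 0, z +18.5 mm
- ball_center (a point): centre of the loose steel grinding ball, 25 mm in diameter, 64 g, lying in the tray's pocket (its axes roll with it)
- empty_tray: a second, identical tray without a ball in the other bay; same origin and axes; its top edge is 135 mm above the bench; stays where it is
- microscope: digital inspection microscope on a stand, fixed. Origin: underside of the stand, below the steel column (14 mm across, 227 mm high). Base plate 12 mm thick, x -80 to +50, 120 mm wide. The grey barrel (33 mm across) is level and points along -x of the stand
- lens (a point): centre of the front glass of the barrel, 105 mm from the column on its -x side, 115 to 160 mm above the bench as the head is set on the column; axes of the stand, so the lens looks along -x of this frame
- focus (a point): point on the lens axis 60 mm in front of the glass (along -x of the stand) where the ball's centre belongs; axes of the stand, whose +x points from here to the lens: the tray's +x should point the same way
- tube_rack: small white foam rack (62 x 110 mm) with eight capped tubes, 85 mm high in all; origin under its centre; stays where it is
- mill_jar: closed steel grinding jar, 64 mm across and 67 mm high; origin under its centre; stays where it is
- wash_bottle: white bottle, 60 mm across and 130 mm high; origin under its centre; stays where it is
Things that resemble listed ones, but are neither listed nor needed, are in the scene too. What is shaped like the part that bears ball_center but purple is not meant. What is shaped like the tray but turquoise is not meant.

How it is judged:
On the way:
1. the tray, gripped at the upper part of its back plate, has been slid up clear of its slots, upright, with the ball in its pocket (z of tray in the frame of dock above 0.091 m and angle between tray's own z axis and vertical below 0.26 rad and distance between ball_center and tray_pocket below 0.015 m and contact force between tray and the fingers above 1 N and z of the grasp point in the frame of tray above 0.07 m), for 0.1 s.
At the end, for the whole second after the job is handed in: The fingers hold the tray in the air over 60 mm up, touching neither stand nor microscope, at rest, level within 6 degrees, open front to the lens (lens within 30 mm of its middle line); the ball is in its pocket, its centre within 15 mm of the point 60 mm in front of the lens (distance between ball_center and focus below 0.015 m and distance between ball_center and tray_pocket below 0.015 m and angle between tray's own z axis and vertical below 0.1 rad and x of lens in the frame of tray above 0.08 m and y of lens in the frame of tray between -0.03 and 0.03 m and linear speed of tray below 0.02 m/s and angular speed of tray below 0.2 rad/s and linear speed of ball below 0.03 m/s and height (world z) of tray above 0.06 m and contact force between tray and the fingers above 1 N and contact force between tray and dock below 0.1 N and contact force between tray and microscope below 0.1 N); the arm keeps its last pose, push and grip.
It fails at once if the ball left its pocket (distance between ball_center and tray_pocket above 0.02 m).
It fails at once if the tray was tipped more than 17 degrees (angle between tray's own z axis and vertical above 0.3 rad).
It fails at once if the cleaned ball was touched by the robot (contact force between ball and the fingers above 0.1 N or contact force between ball and the arm above 0.1 N).
It fails at once if the microscope head was shifted (distance of lens from where it was at the start of the episode above 0.005 m).
It fails at once if the empty tray, the tubes, the jar or the bottle were moved or tipped (distance of any of empty_tray, tube_rack, mill_jar, wash_bottle from where it was at the start of the episode above 0.015 m or angle between any of tube_rack, mill_jar, wash_bottle's own z axis and vertical above 0.2 rad).
It also fails if it takes over 54 s, if anything falls off the work surface, if the arm or the gripper's body presses on something with over 40 N, if the wrist force passes 120 N, or if a joint passes its speed limit or range.

## Working session

There is one attempt and no reset: what is moved stays moved. The work goes in short steps, Python scripts to look and compute and a tool call to move; the robot and the scene stay as the last step left them, time stands still between calls to the robot, and variables do not carry over. Pictures are saved under pics/ and viewed, at most 10 in all, crops included, and the job is handed in when it is done.

Besides the shell and the picture viewer there is one more tool, called after "Call:" by a JSON object that holds its "method" and its "body", one argument or row to a line. arm_command: Moves the arm, as the interface text tells. Shifts and turns lie within -1 to 1; 1 stands for 0.03 m of shift or 0.12 rad of turn. Its arguments: {"type":"object","properties":{"increments":{"type":"array","items":{"type":"array","items":{"type":"number"}}},"newtons":{"type":"number"}},"required":["increments"]}

```bash
mkdir -p pics; cat > h.py <<'E'
from cell import *
import numpy as np, cv2
def cam(n):
    i=camera_info(n); R=cv2.Rodrigues(np.array(i['rvec'],float))[0]; return np.array(i['K']),R,np.array(i['tvec'],float).ravel()
def cloud(n,depth):
    K,R,t=cam(n); v,u=np.mgrid[:400,:640]
    p=np.stack([(u-K[0,2])/K[0,0]*depth,(v-K[1,2])/K[1,1]*depth,depth],-1)
    return (p-t)@R
E
python3 - <<'E'
from h import *
o=get_obs(); print(o['time'],o['ee_pos'],o['eef_rot'])
for n in('scene','top'):
    im,d=read_camera(n); np.savez(f'{n}.npz',im=im,d=d,P=cloud(n,d)); cv2.imwrite(f'pics/{n}.png',im[:,:,::-1])
    K,R,t=cam(n); print(n,K[0,0],-R.T@t,(d>0).mean())
E
```

```text
0.0 [0.1382777  0.58352233 0.24919182] [[-9.73011812e-01  2.30754509e-01 -6.09044040e-04]
 [ 2.30755109e-01  9.73011071e-01 -1.23922468e-03]
 [ 3.06649911e-04 -1.34632027e-03 -9.99999047e-01]]
scene 365.85167537956664 [ 0.93131542 -0.57201133  0.56241926] 0.9960546875
top 401.5038030020865 [0.31960884 0.06267617 1.21669434] 0.99584765625
```

View pics/scene.png

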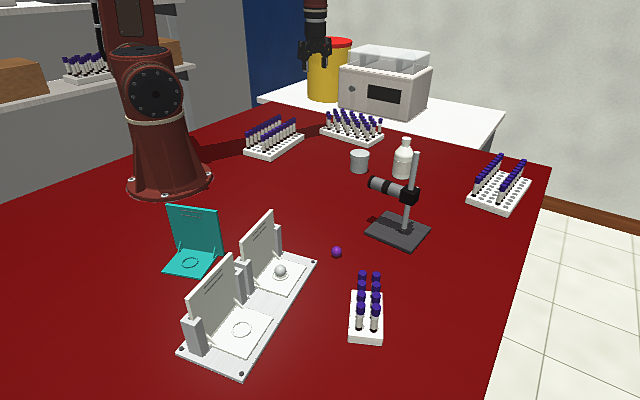

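View pics/top.png

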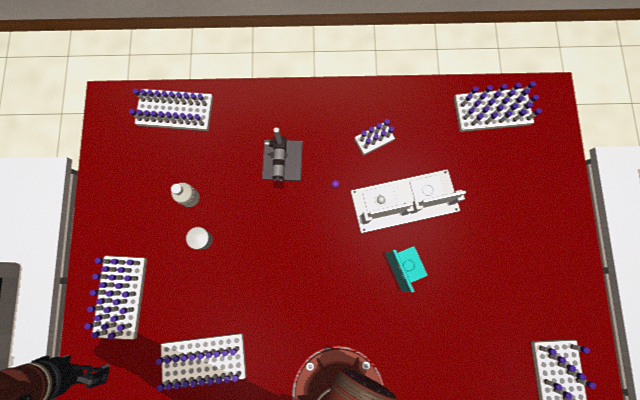

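The white tray with the steel ball is at top (381,199) / scene (280,270). The other two candidates are the empty white tray at top (428,190) and the turquoise decoy at (408,266). The purple ball at (335,184) is not meant. The tray with the ball, in the left bay, fits the description. The microscope is at top (280,160), with its lens end near (279,182).

```bash
python3 - <<'E'
from h import *
T=np.load('top.npz');S=np.load('scene.npz')
def pts(D,u0,u1,v0,v1,z0,z1,f=None):
    P=D['P'][v0:v1,u0:u1].reshape(-1,3);c=D['im'][v0:v1,u0:u1].reshape(-1,3).astype(int)
    m=(P[:,2]>z0)&(P[:,2]<z1)
    if f: m&=f(c)
    return P[m]
def rect(n,p):
    (c,s,a)=cv2.minAreaRect(p[:,:2].astype(np.float32)); print(n,len(p),'c',np.round(c,4),'s',np.round(s,4),'a',round(a,2),'z',np.round(np.percentile(p[:,2],[1,50,99]),4))
w=lambda c:(c.min(1)>120)
rect('dock all top',pts(T,345,470,165,235,.004,.02,w))
rect('dock all scene',pts(S,170,325,250,385,.004,.02,w))
for n,D,b in(('topfull',T,(345,412,185,235)),('topempty',T,(412,470,170,225)),('scfull',S,(236,285,205,290)),('scempty',S,(175,240,250,360))):
    p=pts(D,*b,.06,.16,w); print(n,p[:,2].max() if len(p) else 0)
    q=p[p[:,2]>.105]; 
    if len(q)>5: 
        rect(n,q); x,y=q[:,0],q[:,1]; l=cv2.fitLine(q[:,:2].astype(np.float32),cv2.DIST_HUBER,0,.01,.01).ravel(); print(' line',l,np.degrees(np.arctan2(l[1],l[0])))
# microscope
rect('base',pts(T,258,306,135,185,.006,.02)); rect('baseS',pts(S,360,435,205,255,.006,.02))
p=pts(T,260,300,120,190,.09,.3);print('z hist',np.histogram(p[:,2],bins=np.arange(.09,.3,.01)))
rect('barrelT',p[p[:,2]<.19]);rect('colT',pts(T,260,300,120,190,.2,.25))
q=pts(S,362,425,165,215,.08,.19);rect('barrelS',q);rect('colS',pts(S,400,425,145,235,.19,.24))
# ball
g=pts(T,372,392,190,210,.022,.06);rect('ballT',g);g=pts(S,272,289,262,280,.025,.06);rect('ballS',g)
for n,D,b,s in(('scene',S,(170,330,200,385),4),):
    cv2.imwrite('pics/c1.png',cv2.resize(D['im'][200:300,200:350,::-1],None,fx=4,fy=4))
    cv2.imwrite('pics/c2.png',cv2.resize(D['im'][130:260,350:450,::-1],None,fx=4.5,fy=4.5))
E
```

```text
dock all top 3303 c [ 0.5511 -0.2204] s [0.1357 0.3108] a 11.69 z [0.0047 0.0111 0.0195]
dock all scene 6327 c [ 0.5514 -0.2221] s [0.1353 0.3105] a 11.29 z [0.0068 0.0132 0.0193]
topfull 0.13926315715851662
topfull 131 c [ 0.5057 -0.1509] s [0.0089 0.1161] a 11.5 z [0.1247 0.1344 0.1386]
 line [ 0.19545501 -0.98071265  0.5057882  -0.15151837] -78.72869
topempty 0.13822322583408775
topempty 140 c [ 0.5327 -0.2842] s [0.009  0.1536] a 11.65 z [0.1236 0.1342 0.1375]
 line [ 0.20313367 -0.979151    0.53505516 -0.2955031 ] -78.27973
scfull 0.13689029534839894
scfull 468 c [ 0.507  -0.1552] s [0.0096 0.1198] a 11.17 z [0.1053 0.1236 0.1362]
 line [ 0.1972136  -0.98036057  0.512255   -0.16596334] -78.62593
scempty 0.13659510767216512
scempty 800 c [ 0.5366 -0.3016] s [0.0095 0.121 ] a 11.53 z [0.1055 0.124  0.1362]
 line [ 0.18975145 -0.98183215  0.54189837 -0.31160933] -79.061714
base 1004 c [0.6804 0.1577] s [0.1254 0.1479] a 86.83 z [0.0065 0.0118 0.0174]
baseS 1451 c [0.6878 0.1525] s [0.1218 0.1306] a 87.3 z [0.0069 0.0119 0.0163]
z hist (array([  0,   7,  38, 201, 288,   5,   6,   7,   5,  10,   6,   5,   9,
        23,   1,   0,   0,   0,   0,   0]), array([0.09, 0.1 , 0.11, 0.12, 0.13, 0.14, 0.15, 0.16, 0.17, 0.18, 0.19,
       0.2 , 0.21, 0.22, 0.23, 0.24, 0.25, 0.26, 0.27, 0.28, 0.29]))
barrelT 567 c [0.6591 0.1666] s [0.0579 0.1246] a 87.22 z [0.1081 0.1306 0.1815]
colT 38 c [0.7007 0.1536] s [0.0129 0.0127] a 86.67 z [0.201  0.2244 0.2307]
barrelS 928 c [0.661  0.1655] s [0.0602 0.1227] a 85.52 z [0.0847 0.127  0.1862]
colS 112 c [0.7033 0.1501] s [0.0134 0.0134] a 15.82 z [0.1903 0.2114 0.2279]
ballT 58 c [ 0.5534 -0.1417] s [0.0368 0.0229] a 36.85 z [0.0222 0.0364 0.0418]
ballS 107 c [ 0.5535 -0.1484] s [0.023  0.0182] a 38.09 z [0.0254 0.035  0.0413]
```

View pics/c1.png

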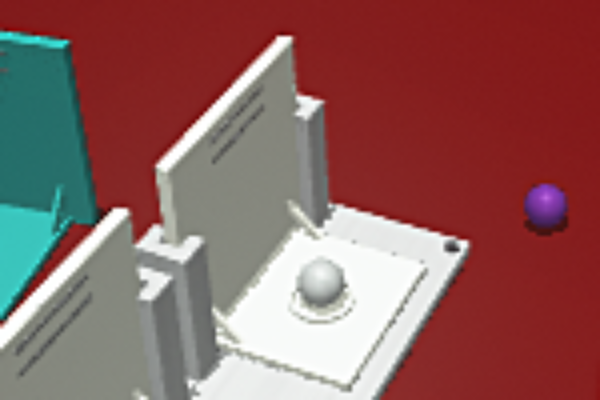

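View pics/c2.png

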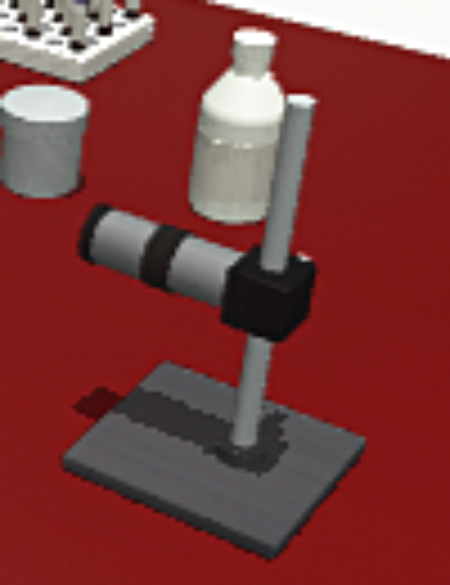

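The enlarged crop confirms the white tray with the steel ball. Its yaw is about 11.4° and its origin about (0.507, -0.1535), and the dock plate and the plate edge agree on that. Next I fit the barrel axis and plan the first move.

```bash
cat >> h.py <<'E'
def plan(pos,yaw,n,fing,start=None,ramp=False):
    """rows for a move of the TCP (tool down) to pos with tool y-axis at yaw; prints rows"""
    o=get_obs(); p=np.array(o['ee_pos']) ; R=np.array(o['eef_rot'])
    y0=np.arctan2(R[1,1],R[0,1]); d=np.array(pos)-p; dy=(yaw-y0+np.pi)%(2*np.pi)-np.pi
    s=np.sin(np.pi*(np.arange(n)+.5)/n) if ramp else np.ones(n); s/=s.sum(); y=y0
    print('at',p.round(4),'yaw',y0.round(3),'d',d.round(4),dy.round(3),'tilt',np.round(R[:2,2],4),'t',o['time'],'F',np.round(o['force'],1),'w',round(o['width'],4),o['gripper_force'])
    rows=[]
    for k in s:
        Rk=np.array([[np.sin(y)*-1,np.cos(y),0],[np.cos(y),np.sin(y),0],[0,0,-1.]])
        rows.append([*np.round(Rk.T@(d*k)/.03,2)+0.,0,0,round(-dy*k/.12,2),fing]); y+=dy*k
    print('['+',\n'.join('['+','.join(f'{v:g}' for v in r)+']' for r in rows)+']',np.abs(rows).max())
E
python3 - <<'E'
from h import *
from scipy.optimize import least_squares
T=np.load('top.npz');S=np.load('scene.npz')
for n,D,b in(('T',T,(262,296,140,190)),('S',S,(364,400,170,205))):
    P=D['P'][b[2]:b[3],b[0]:b[1]].reshape(-1,3); p=P[(P[:,2]>.1)&(P[:,2]<.16)&(P[:,0]<.67)]
    # cylinder, level axis, radius 16.5: y = a+b(x-.63), z=c
    f=lambda q:np.hypot((p[:,1]-q[0]-q[1]*(p[:,0]-.63))/np.hypot(1,q[1]),p[:,2]-q[2])-.0165
    r=least_squares(f,[.156,0,.12],loss='soft_l1',f_scale=.002)
    print(n,len(p),r.x.round(4),'res',np.median(abs(r.fun)).round(4),'xmin',np.percentile(p[:,0],[0,1,3]).round(4))
print(get_obs()['joint_positions'])
plan([.42,.30,.28],.75,12,0)
E
```

```text
T 307 [ 0.1575 -0.0361  0.1163] res 0.0012 xmin [0.5963 0.5964 0.5972]
S 380 [ 0.1572 -0.0588  0.1165] res 0.0009 xmin [0.5976 0.5984 0.6001]
[ 1.12029010e+00  1.04629615e-01  9.65841288e-02  1.56391754e+00
 -6.00940536e-05  1.35309521e+00]
at [0.1383 0.5836 0.2493] yaw 1.338 d [ 0.2817 -0.2836  0.0307] -0.588 tilt [-0.0005 -0.0011] t 0.1 F [0.1 1.  0.2] w 0.0856 0.0
[[-0.94,-0.59,-0.09,0,0,0.41,0],
[-0.97,-0.54,-0.09,0,0,0.41,0],
[-1,-0.49,-0.09,0,0,0.41,0],
[-1.02,-0.44,-0.09,0,0,0.41,0],
[-1.04,-0.39,-0.09,0,0,0.41,0],
[-1.06,-0.34,-0.09,0,0,0.41,0],
[-1.07,-0.29,-0.09,0,0,0.41,0],
[-1.09,-0.23,-0.09,0,0,0.41,0],
[-1.1,-0.18,-0.09,0,0,0.41,0],
[-1.1,-0.13,-0.09,0,0,0.41,0],
[-1.11,-0.07,-0.09,0,0,0.41,0],
[-1.11,-0.02,-0.09,0,0,0.41,0]] 1.11
```

Lens is at about (0.597, 0.159, 0.1165), yaw -0.05. All three agree: column plus 105 mm, base rectangle and barrel fit.

Call:
{"method": "arm_command", "body": {
  "increments": [
    [-0.94, -0.59, -0.1, 0, 0, 0.4, 0],
    [-0.97, -0.54, -0.1, 0, 0, 0.4, 0],
    [-1, -0.49, -0.1, 0, 0, 0.4, 0],
    [-1, -0.44, -0.1, 0, 0, 0.4, 0],
    [-1, -0.39, -0.1, 0, 0, 0.4, 0],
    [-1, -0.34, -0.1, 0, 0, 0.4, 0],
    [-1, -0.29, -0.1, 0, 0, 0.4, 0],
    [-1, -0.23, -0.1, 0, 0, 0.4, 0],
    [-1, -0.18, -0.1, 0, 0, 0.4, 0],
    [-1, -0.13, -0.1, 0, 0, 0.4, 0],
    [-1, -0.07, -0.1, 0, 0, 0.4, 0],
    [-1, -0.02, -0.1, 0, 0, 0.4, 0]
  ]
}}

```text
time: 1.3
ee_pos: [0.4056, 0.3126, 0.2858]
eef_rot: [[-0.689, 0.725, -0.0], [0.725, 0.689, -0.0], [0.0, -0.0, -1.0]]
force: [0.2, 0.2, -0.5]
width: 0.0854
gripper_force: 0.0
```

```bash
python3 - <<'E'
from h import *
plan([.507,-.1535,.27],.199,18,0)
E
```

```text
at [0.4056 0.3126 0.2858] yaw 0.76 d [ 0.1014 -0.4661 -0.0158] -0.561 tilt [-0.0004 -0.0001] t 1.3 F [ 0.2  0.2 -0.5] w 0.0854 0.0
[[-0.76,-0.46,0.03,0,0,0.26,0],
[-0.77,-0.43,0.03,0,0,0.26,0],
[-0.78,-0.41,0.03,0,0,0.26,0],
[-0.79,-0.39,0.03,0,0,0.26,0],
[-0.81,-0.36,0.03,0,0,0.26,0],
[-0.82,-0.34,0.03,0,0,0.26,0],
[-0.83,-0.31,0.03,0,0,0.26,0],
[-0.84,-0.28,0.03,0,0,0.26,0],
[-0.84,-0.26,0.03,0,0,0.26,0],
[-0.85,-0.23,0.03,0,0,0.26,0],
[-0.86,-0.2,0.03,0,0,0.26,0],
[-0.87,-0.18,0.03,0,0,0.26,0],
[-0.87,-0.15,0.03,0,0,0.26,0],
[-0.87,-0.12,0.03,0,0,0.26,0],
[-0.88,-0.1,0.03,0,0,0.26,0],
[-0.88,-0.07,0.03,0,0,0.26,0],
[-0.88,-0.04,0.03,0,0,0.26,0],
[-0.88,-0.01,0.03,0,0,0.26,0]] 0.88
```

Call:
{"method": "arm_command", "body": {
  "increments": [
    [-0.76, -0.46, 0.03, 0, 0, 0.26, 0],
    [-0.77, -0.43, 0.03, 0, 0, 0.26, 0],
    [-0.78, -0.41, 0.03, 0, 0, 0.26, 0],
    [-0.79, -0.39, 0.03, 0, 0, 0.26, 0],
    [-0.81, -0.36, 0.03, 0, 0, 0.26, 0],
    [-0.82, -0.34, 0.03, 0, 0, 0.26, 0],
    [-0.83, -0.31, 0.03, 0, 0, 0.26, 0],
    [-0.84, -0.28, 0.03, 0, 0, 0.26, 0],
    [-0.84, -0.26, 0.03, 0, 0, 0.26, 0],
    [-0.85, -0.23, 0.03, 0, 0, 0.26, 0],
    [-0.86, -0.2, 0.03, 0, 0, 0.26, 0],
    [-0.87, -0.18, 0.03, 0, 0, 0.26, 0]
  ]
}}

```text
time: 2.5
ee_pos: [0.4734, 0.0018, 0.2749]
eef_rot: [[-0.377, 0.926, -0.0], [0.926, 0.377, 0.0], [0.0, -0.0, -1.0]]
force: [0.1, -0.6, 0.0]
width: 0.0856
gripper_force: 0.0
```

Call:
{"method": "arm_command", "body": {
  "increments": [
    [-0.87, -0.15, 0.03, 0, 0, 0.26, 0],
    [-0.87, -0.12, 0.03, 0, 0, 0.26, 0],
    [-0.88, -0.1, 0.03, 0, 0, 0.26, 0],
    [-0.88, -0.07, 0.03, 0, 0, 0.26, 0],
    [-0.88, -0.04, 0.03, 0, 0, 0.26, 0],
    [-0.88, -0.01, 0.03, 0, 0, 0.26, 0],
    [0, 0, 0, 0, 0, 0, 0],
    [0, 0, 0, 0, 0, 0, 0]
  ]
}}

```text
time: 3.3
ee_pos: [0.5072, -0.1522, 0.2693]
eef_rot: [[-0.198, 0.98, -0.001], [0.98, 0.198, 0.001], [0.001, -0.001, -1.0]]
force: [0.0, 1.1, 0.1]
width: 0.0852
gripper_force: 0.0
```

```bash
python3 - <<'E'
from h import *
plan([.507,-.1535,.113],.199,9,0)
i=camera_info('wrist');im,d=read_camera('wrist');cv2.imwrite('pics/w1.png',im[:,:,::-1])
K,R,t=cam('wrist')
v,u=np.mgrid[:400,:640]; a=(u-K[0,2])/K[0,0]; b=(v-K[1,2])/K[1,1]; th=np.hypot(a,b)
k=np.tan(th)/np.maximum(th,1e-9); P=(np.stack([a*k*d,b*k*d,d],-1)-t)@R
m=(im.min(-1)>110)&(th<1.3)&(P[...,2]>.128)&(P[...,2]<.145)&(np.hypot(P[...,0]-.507,P[...,1]+.1535)<.075)
q=P[m]; print(len(q)); (c,s,g)=cv2.minAreaRect(q[:,:2].astype(np.float32)); print(c,s,g,np.median(q[:,2]),'uv',u[m].min(),u[m].max(),v[m].min(),v[m].max())
l=cv2.fitLine(q[:,:2].astype(np.float32),cv2.DIST_HUBER,0,.01,.01).ravel();print(l)
E
```

```text
at [ 0.5072 -0.1522  0.2693] yaw 0.2 d [-0.0002 -0.0013 -0.1563] -0.001 tilt [-0.0009  0.0009] t 3.3 F [0.  1.1 0.1] w 0.0852 0.0
[[0,0,0.58,0,0,0,0],
[0,0,0.58,0,0,0,0],
[0,0,0.58,0,0,0,0],
[0,0,0.58,0,0,0,0],
[0,0,0.58,0,0,0,0],
[0,0,0.58,0,0,0,0],
[0,0,0.58,0,0,0,0],
[0,0,0.58,0,0,0,0],
[0,0,0.58,0,0,0,0]] 0.58
1125
(0.5053903460502625, -0.15191736817359924) (0.007887749932706356, 0.11912207305431366) 11.251708030700684 0.13443160351881453 uv 314 323 125 253
[ 0.20247974 -0.97928643  0.5042713  -0.1478613 ]
```

View pics/w1.png

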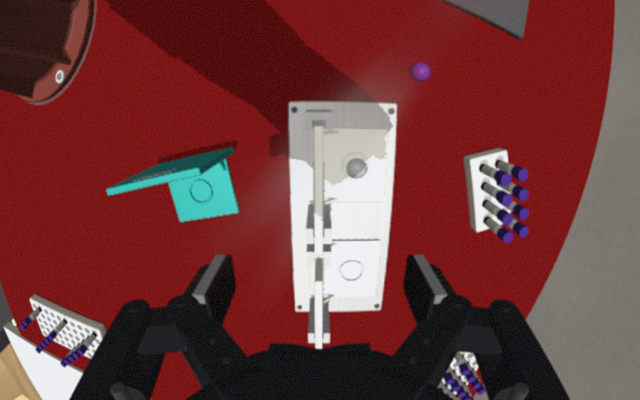

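The wrist view shows the ball tray's plate edge at (318,190), squarely between the fingers. Its centre measures (0.505, -0.152), so I correct by about 1 mm and descend.

Call:
{"method": "arm_command", "body": {
  "increments": [
    [0, -0.05, 0.58, 0, 0, 0, 0],
    [0, 0, 0.58, 0, 0, 0, 0],
    [0, 0, 0.58, 0, 0, 0, 0],
    [0, 0, 0.58, 0, 0, 0, 0],
    [0, 0, 0.58, 0, 0, 0, 0],
    [0, 0, 0.58, 0, 0, 0, 0],
    [0, 0, 0.58, 0, 0, 0, 0],
    [0, 0, 0.58, 0, 0, 0, 0],
    [0, 0, 0.5, 0, 0, 0, 0],
    [0, 0, 0, 0, 0, 0, 0]
  ]
}}

```text
time: 4.35
ee_pos: [0.5049, -0.151, 0.1135]
eef_rot: [[-0.2, 0.98, -0.003], [0.98, 0.2, 0.002], [0.002, -0.002, -1.0]]
force: [-0.8, -0.2, 0.1]
width: 0.0852
gripper_force: 0.0
```

Call:
{"method": "arm_command", "body": {
  "increments": [
    [0, 0, 0, 0, 0, 0, 0.4],
    [0, 0, 0, 0, 0, 0, 0.6],
    [0, 0, 0, 0, 0, 0, 0.75],
    [0, 0, 0, 0, 0, 0, 0.85],
    [0, 0, 0, 0, 0, 0, 0.9],
    [0, 0, 0, 0, 0, 0, 0.95],
    [0, 0, 0, 0, 0, 0, 1],
    [0, 0, 0, 0, 0, 0, 1],
    [0, 0, 0, 0, 0, 0, 1],
    [0, 0, 0, 0, 0, 0, 1],
    [0, 0, 0, 0, 0, 0, 1],
    [0, 0, 0, 0, 0, 0, 1]
  ],
  "newtons": 60
}}

```text
time: 5.55
ee_pos: [0.5063, -0.1526, 0.116]
eef_rot: [[-0.199, 0.98, 0.001], [0.98, 0.199, -0.0], [-0.0, 0.0, -1.0]]
force: [-0.3, 0.3, 5.6]
width: 0.0075
gripper_force: 59.3
```

Gripped at 7.5 mm width and 59 N. Now lift slowly.

Call:
{"method": "arm_command", "body": {
  "increments": [
    [0, 0, -0.1, 0, 0, 0, 1],
    [0, 0, -0.2, 0, 0, 0, 1],
    [0, 0, -0.3, 0, 0, 0, 1],
    [0, 0, -0.3, 0, 0, 0, 1],
    [0, 0, -0.3, 0, 0, 0, 1],
    [0, 0, -0.3, 0, 0, 0, 1]
  ]
}}

```text
time: 6.15
ee_pos: [0.5062, -0.1525, 0.1616]
eef_rot: [[-0.199, 0.98, 0.0], [0.98, 0.199, -0.0], [-0.0, 0.0, -1.0]]
force: [-0.2, -0.1, -2.5]
width: 0.0072
gripper_force: 58.3
```

Call:
{"method": "arm_command", "body": {
  "increments": [
    [0, 0, -0.3, 0, 0, 0, 1],
    [0, 0, -0.3, 0, 0, 0, 1],
    [0, 0, -0.3, 0, 0, 0, 1],
    [0, 0, -0.3, 0, 0, 0, 1],
    [0, 0, -0.3, 0, 0, 0, 1],
    [0, 0, -0.3, 0, 0, 0, 1],
    [0, 0, -0.3, 0, 0, 0, 1],
    [0, 0, -0.3, 0, 0, 0, 1],
    [0, 0, -0.2, 0, 0, 0, 1],
    [0, 0, -0.1, 0, 0, 0, 1],
    [0, 0, 0, 0, 0, 0, 1],
    [0, 0, 0, 0, 0, 0, 1]
  ]
}}

```text
time: 7.35
ee_pos: [0.506, -0.1523, 0.2412]
eef_rot: [[-0.199, 0.98, -0.0], [0.98, 0.199, 0.0], [0.0, -0.0, -1.0]]
force: [0.4, -0.1, -2.7]
width: 0.0076
gripper_force: 58.4
```

```bash
python3 - <<'E'
from h import *
im,d=read_camera('scene');cv2.imwrite('pics/s2.png',cv2.resize(im[130:330,150:390,::-1],None,fx=3,fy=3))
plan([.455,.0,.235],.08,18,1,ramp=True)
E
```

```text
at [ 0.5059 -0.1523  0.2411] yaw 0.2 d [-0.0509  0.1523 -0.0061] -0.12 tilt [-0.0006  0.0005] t 7.4 F [ 0.3 -0.4 -2.5] w 0.0076 58.39044749736786
[[0.04,0,0,0,0,0.01,1],
[0.12,-0.01,0,0,0,0.02,1],
[0.2,-0.02,0.01,0,0,0.04,1],
[0.27,-0.03,0.01,0,0,0.05,1],
[0.33,-0.04,0.01,0,0,0.06,1],
[0.38,-0.05,0.01,0,0,0.07,1],
[0.42,-0.06,0.02,0,0,0.08,1],
[0.44,-0.07,0.02,0,0,0.08,1],
[0.46,-0.08,0.02,0,0,0.09,1],
[0.46,-0.08,0.02,0,0,0.09,1],
[0.44,-0.09,0.02,0,0,0.08,1],
[0.41,-0.09,0.02,0,0,0.08,1],
[0.37,-0.08,0.01,0,0,0.07,1],
[0.32,-0.07,0.01,0,0,0.06,1],
[0.26,-0.06,0.01,0,0,0.05,1],
[0.19,-0.05,0.01,0,0,0.04,1],
[0.12,-0.03,0,0,0,0.02,1],
[0.04,-0.01,0,0,0,0.01,1]] 1.0
```

View pics/s2.png

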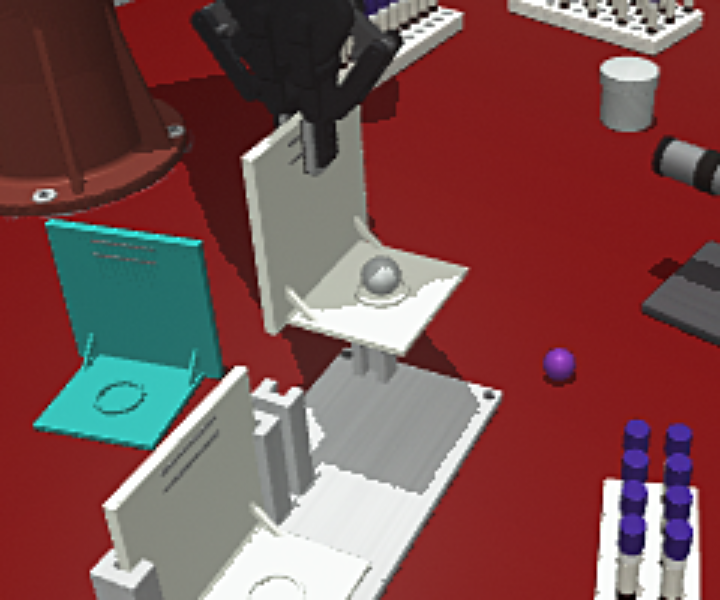

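The tray hangs level, clear of the posts, with the ball in its pocket at (380,275). Carry it on.

Call:
{"method": "arm_command", "body": {
  "increments": [
    [0.04, 0, 0, 0, 0, 0.01, 1],
    [0.12, -0.01, 0, 0, 0, 0.02, 1],
    [0.2, -0.02, 0, 0, 0, 0.04, 1],
    [0.27, -0.03, 0, 0, 0, 0.05, 1],
    [0.33, -0.04, 0, 0, 0, 0.06, 1],
    [0.38, -0.05, 0, 0, 0, 0.07, 1],
    [0.42, -0.06, 0, 0, 0, 0.08, 1],
    [0.44, -0.07, 0, 0, 0, 0.08, 1],
    [0.46, -0.08, 0, 0, 0, 0.09, 1],
    [0.46, -0.08, 0, 0, 0, 0.09, 1],
    [0.44, -0.09, 0, 0, 0, 0.08, 1],
    [0.41, -0.09, 0, 0, 0, 0.08, 1]
  ]
}}

```text
time: 8.6
ee_pos: [0.4682, -0.0364, 0.2417]
eef_rot: [[-0.11, 0.994, 0.0], [0.994, 0.11, 0.0], [0.0, 0.0, -1.0]]
force: [0.1, -0.1, -3.0]
width: 0.0071
gripper_force: 58.4
```

Call:
{"method": "arm_command", "body": {
  "increments": [
    [0.37, -0.08, 0, 0, 0, 0.07, 1],
    [0.32, -0.07, 0, 0, 0, 0.06, 1],
    [0.26, -0.06, 0, 0, 0, 0.05, 1],
    [0.19, -0.05, 0, 0, 0, 0.04, 1],
    [0.12, -0.03, 0, 0, 0, 0.02, 1],
    [0.04, -0.01, 0, 0, 0, 0.01, 1],
    [0, 0, 0, 0, 0, 0, 1]
  ]
}}

```text
time: 9.3
ee_pos: [0.456, 0.0001, 0.2416]
eef_rot: [[-0.08, 0.997, 0.0], [0.997, 0.08, 0.0], [0.0, 0.0, -1.0]]
force: [0.0, -0.6, -2.7]
width: 0.0076
gripper_force: 58.4
```

```bash
python3 - <<'E'
from h import *
plan([.451,.1663,.225],-.05,20,1,ramp=True)
E
```

```text
at [4.560e-01 1.000e-04 2.416e-01] yaw 0.08 d [-0.005   0.1662 -0.0166] -0.13 tilt [0. 0.] t 9.3 F [ 0.  -0.6 -2.7] w 0.0076 58.38926553726196
[[0.03,0,0,0,0,0.01,1],
[0.1,0.01,0.01,0,0,0.02,1],
[0.17,0.01,0.02,0,0,0.03,1],
[0.23,0.01,0.02,0,0,0.04,1],
[0.28,0.01,0.03,0,0,0.06,1],
[0.33,0.01,0.03,0,0,0.06,1],
[0.37,0.01,0.04,0,0,0.07,1],
[0.4,0.01,0.04,0,0,0.08,1],
[0.42,0,0.04,0,0,0.08,1],
[0.43,0,0.04,0,0,0.08,1],
[0.43,-0.01,0.04,0,0,0.08,1],
[0.42,-0.01,0.04,0,0,0.08,1],
[0.4,-0.01,0.04,0,0,0.08,1],
[0.37,-0.02,0.04,0,0,0.07,1],
[0.33,-0.02,0.03,0,0,0.06,1],
[0.28,-0.02,0.03,0,0,0.06,1],
[0.23,-0.02,0.02,0,0,0.04,1],
[0.17,-0.01,0.02,0,0,0.03,1],
[0.1,-0.01,0.01,0,0,0.02,1],
[0.03,0,0,0,0,0.01,1]] 1.0
```

Call:
{"method": "arm_command", "body": {
  "increments": [
    [0.03, 0, 0, 0, 0, 0.01, 1],
    [0.1, 0.01, 0.01, 0, 0, 0.02, 1],
    [0.17, 0.01, 0.02, 0, 0, 0.03, 1],
    [0.23, 0.01, 0.02, 0, 0, 0.04, 1],
    [0.28, 0.01, 0.03, 0, 0, 0.06, 1],
    [0.33, 0.01, 0.03, 0, 0, 0.06, 1],
    [0.37, 0.01, 0.04, 0, 0, 0.07, 1],
    [0.4, 0.01, 0.04, 0, 0, 0.08, 1],
    [0.42, 0, 0.04, 0, 0, 0.08, 1],
    [0.43, 0, 0.04, 0, 0, 0.08, 1],
    [0.43, -0.01, 0.04, 0, 0, 0.08, 1],
    [0.42, -0.01, 0.04, 0, 0, 0.08, 1]
  ]
}}

```text
time: 10.5
ee_pos: [0.4526, 0.1098, 0.231]
eef_rot: [[0.003, 1.0, 0.0], [1.0, -0.003, 0.0], [0.0, 0.0, -1.0]]
force: [0.3, 0.1, -3.5]
width: 0.0073
gripper_force: 58.4
```

Call:
{"method": "arm_command", "body": {
  "increments": [
    [0.4, -0.01, 0.04, 0, 0, 0.08, 1],
    [0.37, -0.02, 0.04, 0, 0, 0.07, 1],
    [0.33, -0.02, 0.03, 0, 0, 0.06, 1],
    [0.28, -0.02, 0.03, 0, 0, 0.06, 1],
    [0.23, -0.02, 0.02, 0, 0, 0.04, 1],
    [0.17, -0.01, 0.02, 0, 0, 0.03, 1],
    [0.1, -0.01, 0.01, 0, 0, 0.02, 1],
    [0.03, 0, 0, 0, 0, 0.01, 1],
    [0, 0, 0, 0, 0, 0, 1],
    [0, 0, 0, 0, 0, 0, 1]
  ]
}}

```text
time: 11.5
ee_pos: [0.4508, 0.1656, 0.2255]
eef_rot: [[0.047, 0.999, 0.0], [0.999, -0.047, -0.0], [0.0, 0.0, -1.0]]
force: [-0.1, -0.4, -2.1]
width: 0.0075
gripper_force: 58.4
```

```bash
cat > look.py <<'E'
from h import *
import sys
def look(tag):
    o=get_obs(); e=np.array(o['ee_pos']); yw=np.arctan2(o['eef_rot'][1][1],o['eef_rot'][0][1]); x=np.array([np.cos(yw),np.sin(yw),0])
    b=e+.046*x-[0,0,.106-.0185]; print('ball predicted',b.round(4))
    ims=[]
    for n in('scene','top'):
        im,d=read_camera(n); P=cloud(n,d); K,R,t=cam(n); c=R@b+t; u,v=K[0,0]*c[0]/c[2]+K[0,2],K[1,1]*c[1]/c[2]+K[1,2]
        m=(np.linalg.norm(P-b,axis=-1)<.022)&(P[...,2]>b[2]-.006)
        q=P[m]
        if len(q)>10:
            from scipy.optimize import least_squares
            r=least_squares(lambda s:np.linalg.norm(q-s,axis=1)-.0125,b,loss='soft_l1',f_scale=.001)
            print(n,'px',round(u),round(v),'ball fit',r.x.round(4),len(q),np.median(abs(r.fun)).round(4))
        ims.append(cv2.resize(im[max(0,int(v)-60):,max(0,int(u)-80):][:130,:160,::-1],(400,325)))
    cv2.imwrite(f'pics/{tag}.png',np.hstack(ims))
look(sys.argv[1])
E
python3 look.py f1; python3 - <<'E'
from h import *
plan([.491,.1643,.204],-.05,12,1,ramp=True)
E
```

```text
ball predicted [0.4967 0.1635 0.138 ]
scene px 337 162 ball fit [0.4954 0.1615 0.1376] 70 0.0009
at [0.4508 0.1656 0.2255] yaw -0.047 d [ 0.0402 -0.0013 -0.0215] -0.003 tilt [0.0001 0.    ] t 11.6 F [-0.1 -0.1 -2.7] w 0.0071 58.367546796798706
[[0,0.02,0.01,0,0,0,1],
[0,0.07,0.04,0,0,0,1],
[0,0.11,0.06,0,0,0,1],
[0,0.14,0.07,0,0,0,1],
[0,0.16,0.09,0,0,0,1],
[0,0.17,0.09,0,0,0,1],
[0,0.17,0.09,0,0,0,1],
[0,0.16,0.09,0,0,0,1],
[0,0.14,0.07,0,0,0,1],
[0,0.11,0.06,0,0,0,1],
[0,0.07,0.04,0,0,0,1],
[0,0.02,0.01,0,0,0,1]] 1.0
```

View pics/f1.png

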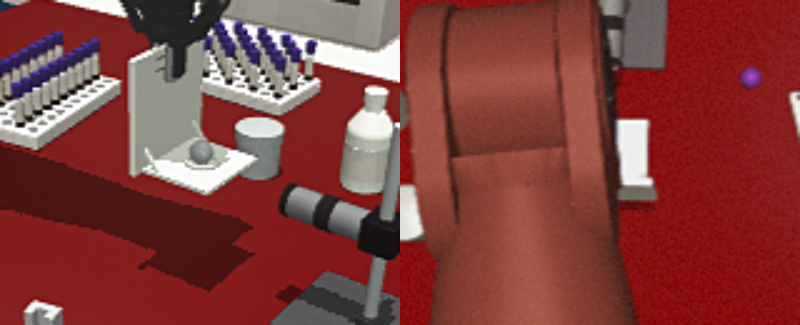

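The ball sits in its pocket (left half, 201,152), the measured centre is within 2 mm of prediction, and the lens is ahead. Final approach.

Call:
{"method": "arm_command", "body": {
  "increments": [
    [0, 0.02, 0.01, 0, 0, 0, 1],
    [0, 0.07, 0.04, 0, 0, 0, 1],
    [0, 0.11, 0.06, 0, 0, 0, 1],
    [0, 0.14, 0.07, 0, 0, 0, 1],
    [0, 0.16, 0.09, 0, 0, 0, 1],
    [0, 0.18, 0.09, 0, 0, 0, 1],
    [0, 0.18, 0.09, 0, 0, 0, 1],
    [0, 0.16, 0.09, 0, 0, 0, 1],
    [0, 0.14, 0.07, 0, 0, 0, 1],
    [0, 0.11, 0.06, 0, 0, 0, 1],
    [0, 0.07, 0.04, 0, 0, 0, 1],
    [0, 0.02, 0.01, 0, 0, 0, 1]
  ]
}}

```text
time: 12.8
ee_pos: [0.4915, 0.1639, 0.2036]
eef_rot: [[0.047, 0.999, -0.0], [0.999, -0.047, 0.0], [0.0, -0.0, -1.0]]
force: [-0.6, 0.5, -1.8]
width: 0.0071
gripper_force: 58.4
```

Call:
{"method": "arm_command", "body": {
  "increments": [
    [0, 0, 0, 0, 0, 0, 1],
    [0, 0, 0, 0, 0, 0, 1],
    [0, 0, 0, 0, 0, 0, 1],
    [0, 0, 0, 0, 0, 0, 1],
    [0, 0, 0, 0, 0, 0, 1],
    [0, 0, 0, 0, 0, 0, 1],
    [0, 0, 0, 0, 0, 0, 1],
    [0, 0, 0, 0, 0, 0, 1],
    [0, 0, 0, 0, 0, 0, 1],
    [0, 0, 0, 0, 0, 0, 1]
  ]
}}

```text
time: 13.8
ee_pos: [0.4915, 0.164, 0.2038]
eef_rot: [[0.047, 0.999, 0.0], [0.999, -0.047, 0.0], [0.0, -0.0, -1.0]]
force: [0.2, -0.9, -2.9]
width: 0.0073
gripper_force: 58.4
```

```bash
python3 look.py f2
```

```text
ball predicted [0.5374 0.1618 0.1163]
scene px 350 174 ball fit [0.536  0.1596 0.1161] 69 0.0008
```

View pics/f2.png

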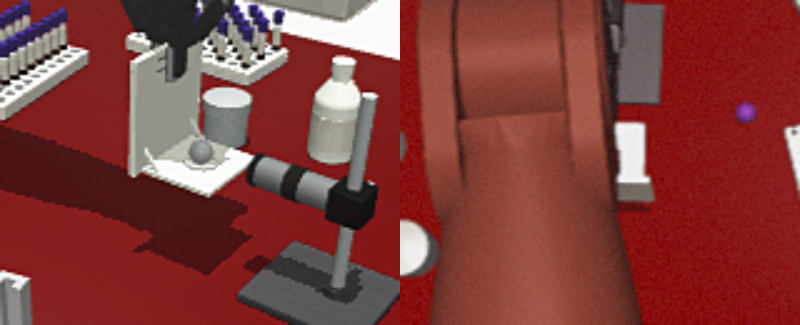

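The ball (201,152 in the left half) is in its pocket and on the lens axis, about 60 mm from the glass. The measured centre is within 3 mm of the focus, and the tray is level and still, so I hand in.

```bash
python3 -c "
from cell import *
print(hand_in())"
```

```text
the job is handed in; nothing more can be done
None
```

The job is handed in: the arm is holding the tray level and still, open front to the lens, with the ball in its pocket and its centre measured within about 3 mm of the focus point; the judge returned no verdict.

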